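Wedge the checkweigher level

TASK

The small weighing scale on the bench droops at the front: take the orange wedge, slide its thin end under the middle of the front edge, straight in, and push it home until the scale sits level and is wedged snug up against both red keepers. Feel for the push to climb as it comes up against the keepers and stop at about 20 N, never shoving much past 25 N; then let go, leaving the wedge in place. Keep the robot off the scale and leave the gold bottles alone.

Things in the scene. Friction and masses are not known exactly. Their poses are not given: they have to be found in the camera images.
- wedge: Loose orange wedge, 0.35 kg, flat on its sole. Origin: on the sole, under the middle of the grip; x points to the thin tip, z up. Grip: upright block at the thick end, x -20 to +20 mm, 26 mm across (y), 66 mm tall, black band at 35 to 55 mm height; take it from above across y. Slick ramp and sole (friction 0.28 to 0.42): it stays where it is pushed and does not slide back.
- wedge_tip (a point): Middle of the wedge's thin end, on the sole, 145 mm ahead of the wedge's origin. The ramp, 44 mm wide, is 3 mm high here and rises straight back towards the grip by 22 mm per 100 mm, to 30 mm high, 20 mm ahead of the origin.
- stand: Dark steel stand fixed to the bench, 0.21 m deep, 0.25 m wide; at each front corner a red hooked keeper, 50 mm tall, reaching in to 78 mm from the middle. Origin: on the bench under the middle of the scale's front edge (within 2 mm). x points into the mouth, square to the edge: the way to push the wedge. z up. The mouth is open, 220 mm wide and 170 mm deep.
- scale: Black scale with a round steel pan (82 mm high), about 0.9 kg with its plate, on a steel plate 172 x 190 mm hinged at the rear. Origin: on the hinge line, 170 mm behind the front edge, 34 mm over the bench; x to the rear, z up. Yellow stripe: middle of the front edge.
- front_mark (a point): On the plate's top at the middle of the front edge, by the yellow stripe. Under it is a dark foot bar, 130 mm wide, on which the wedge bears, screwed in or out by an unknown amount: its underside is 18 to 24 mm over the bench with the scale level, 7 to 13 mm with the front down. So the tip must go in 68 to 105 mm: find it by feel.
- tilt (a joint): Tilt of the scale, rad: -0.065 front right down (start), 0 level, up against the rigid keepers. Turns freely, drops by its weight. Sliding the wedge in takes about 5 to 12 N as the front rises; at the keepers the push climbs steeply. 15 N of push is just snug, 20 N right, well over 25 N overstrains it.
- bottle_a: Gold oval bottle with a white cap, a bystander, 60 x 30 mm and 103 mm tall with its cap. Origin: centre of its underside; z up. Must be left standing where it is.
- bottle_b: Gold oval bottle with a white cap, a bystander, 60 x 30 mm and 103 mm tall with its cap. Origin: centre of its underside; z up. Must be left standing where it is.
- bottle_c: Gold oval bottle with a white cap, a bystander, 60 x 30 mm and 103 mm tall with its cap. Origin: centre of its underside; z up. Must be left standing where it is.
Mind the look-alikes: they are no part of the job. What is meant by the wedge is not blue, grey or pink, and is the larger of those in its own colour.

How it is judged:
On the way, in this order (a step that is already met when the one before it is completed fails the run):
1. the wedge's thin end is under the middle of the front edge, flat on the bench, the scale still low (x of wedge_tip in the frame of stand above 0.008 m and y of wedge_tip in the frame of stand between -0.03 and 0.03 m and height (world z) of wedge_tip below 0.008 m and value of joint tilt below -0.025 rad), for 0.04 s.
2. the wedge has raised the scale level against the keepers (value of joint tilt above -0.006 rad and contact force between wedge and scale above 2 N), for 0.1 s.
At the end, for the whole second after the job is handed in: Scale level (within 0.006 rad, up against the keepers) on the released wedge, which bears on it with over 11 N; wedge flat, at rest, straight within 0.2 rad, tip within 30 mm of the middle; bottles upright, within 20 mm of where they were (value of joint tilt between -0.006 and 0.02 rad and contact force between wedge and scale above 11 N and y of wedge_tip in the frame of stand between -0.03 and 0.03 m and angle between the x axis of wedge and the x axis of stand, either way round below 0.2 rad and angle between wedge's own z axis and vertical below 0.05 rad and linear speed of wedge below 0.01 m/s and velocity of joint tilt between -0.02 and 0.02 rad/s and distance of each of bottle_a, bottle_b, bottle_c from where it was at the start of the episode below 0.02 m and angle between each of bottle_a, bottle_b, bottle_c's own z axis and vertical below 0.1 rad); the robot touches nothing.
It fails at once if the wedge is forced: it bears on the scale with more than 30 N (contact force between wedge and scale above 30 N).
It fails at once if the robot touches the scale with more than 3 N (contact force between any of the arm, the fingers and scale above 3 N).
It fails at once if a bottle is moved by more than 20 mm or tipped (distance of any of bottle_a, bottle_b, bottle_c from where it was at the start of the episode above 0.02 m or angle between any of bottle_a, bottle_b, bottle_c's own z axis and vertical above 0.2 rad).
It also fails if it takes over 64 s, if anything falls off the work surface, if the arm or the gripper's body presses on something with over 40 N, if the wrist force passes 120 N, or if a joint passes its speed limit or range.

ROBOT

A 6-joint arm with a two-finger parallel gripper is mounted at the origin on the work surface. World frame = base frame: x ahead of the robot, y to its left, z up, the work surface at z = 0. Lengths are in m, angles in rad, forces in N, time in s.
With the tool pointing down it reaches from about 0.3 to 0.75 m from the base axis. Payload 8.5 kg.
Tool frame: the origin (TCP) lies on the front face of the gripper's body, between the roots of the fingers; the fingertips stand 64 mm ahead of it and the grasp point (between the pads) lies 45 mm ahead of it (ctrl.tip_reach is the distance from the TCP to the fingertips, in m); z points along the fingers, y is the line along which they close (so a half turn about z gives the same grasp; the last joint's range is limited). The gripper opens to 88 mm and grips with 3 to 60 N. Pads are 18 mm wide; open, the fingers measure 123 mm over their backs; the gripper's body (75 mm by 187 mm) begins 45 mm behind the grasp point.
Start: joints at [-1.36, 0.381, 1.297, -0, 1.464, -0.215], TCP at [0.227, -0.501, 0.303] pointing down, gripper open.
Joint ranges: [-3.11, 3.11], [-0.89, 2.33], [0.22, 2.48], [-1.42, 4.56], [0.17, 2.85], [-2.88, 2.88]. Speed limits (rad/s): [2.39, 2.39, 3.14, 3.14, 3.14, 3.14].

INTERFACE

Orientations are given as a rotation vector (axis times angle).
In Python, from cell import monitor, cams, ctrl gives the robot as it stands.
- The arm moves only by the tool move_arm, never from a script. Its argument "series" is a list of rows, each an object of numbers: "x", "y", "z": the shift along the world's x, y, z in mm; "twist": the turn about the world's z in degrees. In form: [{"x": .., "y": .., "z": .., "twist": ..}, ...]. A call has 1 to 20 rows; each row is the pose to reach, as a shift and turn from the pose commanded when the call began; what a row does not reach only later rows make up. A row lasts 1/12 s, in which the tool goes at most 41.7 mm and 7.16 degrees, less where a joint would pass 70% of its speed; a pose out of reach is approached as far as the arm can. A call with a gripper value outside its range is refused whole. "jaw" is the gripper's target within -1 to 1 (fully open at 1, half-way at 0, shut at -1), set as the call begins (left out, the last holds). The fingers move at their own pace and stop on an object; "force" is the grip in N (left out, the last holds). Time passes only in rows, so rows that repeat a pose let the fingers close. It gives the time, the measured TCP pose, the force, the opening and the grip force at its end, in the units of the state.
- monitor.observe(): the state, without advancing time (a new reading comes with each control period).
- cams.grab_frame(name): name is "scene" or "top" or "wrist"; returns the picture (384x512x3 uint8, blue, green, red); there is no depth.
- cams.calibration(name): a dict with "vertical_fov" (degrees; the focal length in pixels is half the picture's height over the tangent of half this angle, whatever the lens; pixels are square), "cx", "cy" (the principal point, pixels), "world_from_camera" (4x4, takes a point from camera to world coordinates); the wrist camera has in their place "tool_from_camera" (4x4, takes a point from camera to tool coordinates, whose origin is the TCP and whose axes are the flange's). Camera axes: x right, y up, looking along -z (the intrinsics and any distortion apply to the point x, -y, -z); pixel columns grow to the right and rows downward; lengths in m; the calibration is good to about 2 mm. A picture is of the moment at which its call begins: read the wrist's pose just before it. calibration takes no time and is no camera call.
- ctrl.hand_in(): hands the job in; it is judged then, once.
The state is a dict: "time_s": time; "qpos": joint angles; "dq": joint speeds; "tau": joint torques, N m; "position": TCP position; "eef_rot": TCP orientation; "contact_force": force on the tool from outside, world axes, zero at the start; "moment": the same for the moment, N m; "opening": finger opening in m; "grip_force": force on a finger pad.
Only numpy, scipy, OpenCV 4.12 (cv2) and the standard library are available. Lean on these libraries where they do the work, as an engineer would, in place of code of your own. Each camera call takes 0.05 s, during which the arm holds its last target. There are 200 camera calls.

## Working session

There is one attempt and no reset: what is moved stays moved. The work goes in short steps, Python scripts to look and compute and a tool call to move; the robot and the scene stay as the last step left them, time stands still between calls to the robot, and variables do not carry over. Pictures are saved under pics/ and viewed, at most 10 in all, crops included, and the job is handed in when it is done.

Besides the shell and the picture viewer there is one more tool, called in YAML: its name, and indented under it one key for each argument. move_arm: Moves the arm, as the interface text tells. Its arguments: {"type":"object","properties":{"series":{"type":"array"},"jaw":{"type":"number"},"force":{"type":"number"}},"required":["series"]}

```bash
mkdir -p pics
python3 - <<'E'
from cell import monitor,cams,ctrl
import cv2
for n in("scene","top"):
    cv2.imwrite(f"pics/{n}0.png",cams.grab_frame(n)); print(n,cams.calibration(n))
print(cams.calibration("wrist"))
print(monitor.observe())
E
```

```text
scene {'vertical_fov': 56.20516226571425, 'cx': 250.76213049329394, 'cy': 189.5359535611348, 'world_from_camera': array([[ 0.80881813, -0.49262437,  0.32114555,  0.8624268 ],
       [ 0.58791732,  0.68937583, -0.42321884, -0.38646987],
       [-0.01290207,  0.5311141 ,  0.84720207,  0.94941265],
       [ 0.        ,  0.        ,  0.        ,  1.        ]])}
top {'vertical_fov': 52.64127835520684, 'cx': 257.75334460304214, 'cy': 189.5770381856346, 'world_from_camera': array([[ 0.02150494,  0.99417559, -0.1056051 ,  0.43466383],
       [-0.99962116,  0.01956656, -0.01935701,  0.05441226],
       [-0.01717794,  0.10598136,  0.99421973,  1.10390515],
       [ 0.        ,  0.        ,  0.        ,  1.        ]])}
{'vertical_fov': 66.95643484791823, 'cx': 250.11453087002468, 'cy': 188.53313624436788, 'tool_from_camera': array([[-2.66109531e-04,  9.58192666e-01,  2.86123651e-01,
         7.42141336e-02],
       [ 9.99999961e-01,  2.31979673e-04,  1.53179577e-04,
         9.46281364e-04],
       [ 8.04006768e-05,  2.86123681e-01, -9.58192691e-01,
        -8.18687713e-02],
       [ 0.00000000e+00,  0.00000000e+00,  0.00000000e+00,
         1.00000000e+00]])}
{'time_s': 0.1, 'qpos': array([-1.36026574e+00,  3.81133475e-01,  1.29810391e+00, -7.05489516e-06,
        1.46360150e+00, -2.15308389e-01]), 'dq': array([ 0.00114414, -0.0013936 , -0.00327201,  0.00084133,  0.00010801,
       -0.00133061]), 'tau': array([ 4.37773619e-03, -4.38647318e+01, -2.24914241e+01,  7.15037109e-02,
        3.41579632e-02, -7.79620677e-05]), 'position': array([ 0.22715659, -0.50073174,  0.3022242 ]), 'eef_rot': array([-3.06943133e+00, -6.63601442e-01,  6.33843642e-06]), 'contact_force': array([-0.29392299, -0.46684262,  0.33338081]), 'moment': array([ 0.03164148, -0.03597133,  0.05009477]), 'grip_force': 0.0, 'opening': 0.08801305262337557}
```

View pics/top0.png

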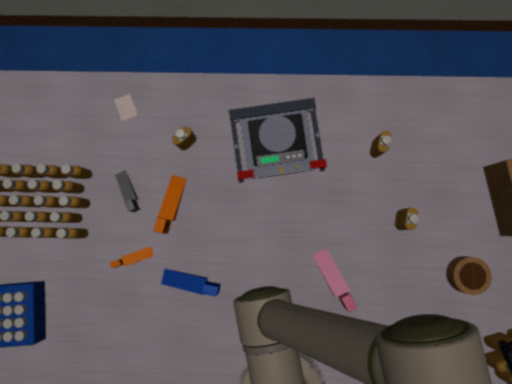

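View pics/scene0.png

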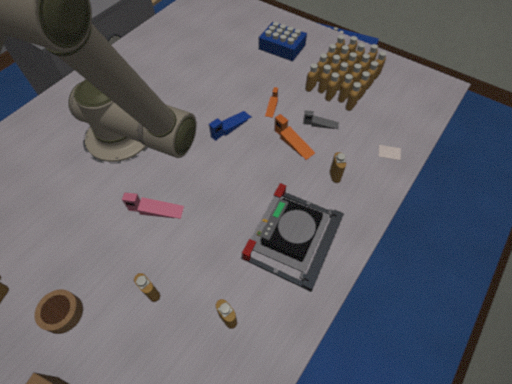

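The top view shows the large orange wedge with its grip at about (160,227) and its tip at about (179,178). The scale's front edge faces the robot: red keepers at (245,175) and (318,164), yellow stripe at about (281,170). I'll enlarge this area.

Run:
```python
import cv2
im=cv2.imread("pics/top0.png")[90:240,145:335]
cv2.imwrite("pics/c1.png",cv2.resize(im,None,fx=4,fy=4,interpolation=cv2.INTER_CUBIC))
```

```text
(no output)
```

View pics/c1.png

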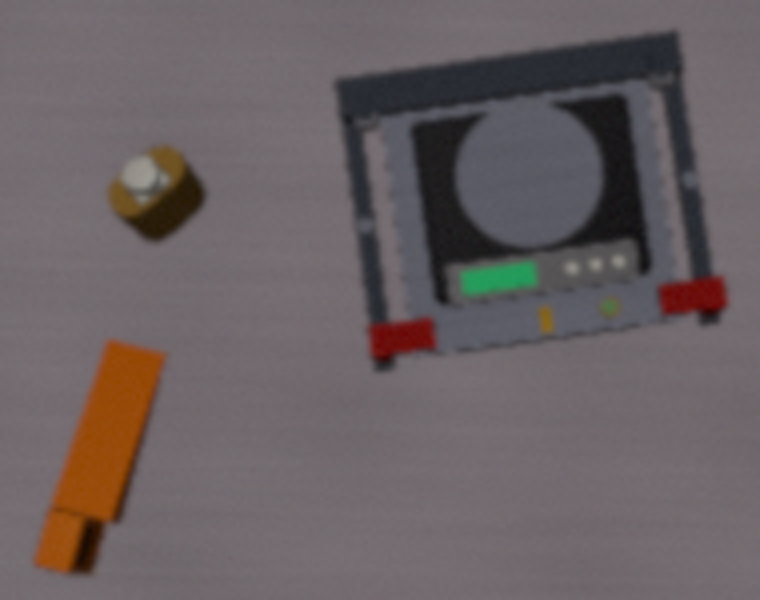

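```bash
cat > h.py <<'E'
import numpy as np
from cell import cams,monitor
from scipy.spatial.transform import Rotation as R
def ray(n,u,v,z,T=None,H=384):
    c=cams.calibration(n); f=H/2/np.tan(np.radians(c["vertical_fov"])/2)
    if T is None: T=c["world_from_camera"]
    d=T[:3,:3]@np.array([(u-c["cx"])/f,-(v-c["cy"])/f,-1]); o=T[:3,3]
    return o+d*(z-o[2])/d[2]
def wristT(s):
    T=np.eye(4);T[:3,:3]=R.from_rotvec(s["eef_rot"]).as_matrix();T[:3,3]=s["position"]
    return T@cams.calibration("wrist")["tool_from_camera"]
E
python3 - <<'E'
from h import *
np.set_printoptions(precision=4,suppress=True)
P=lambda u,v,z:ray("top",145+u/4,90+v/4,z)
tip=P(136,347,.003); g=P(61,541,.066); rb=P(87,514,.03)
print("tip",tip,"grip",g,"rampback",rb,"len",np.linalg.norm((tip-g)[:2]),"yaw",np.degrees(np.arctan2(*(tip-g)[1::-1])),np.degrees(np.arctan2(*(tip-rb)[1::-1])))
L=P(372,357,.05);Rr=P(726,307,.05);l=P(435,347,.05);r=P(662,314,.05)
d=L-Rr; print("keep",L,Rr,np.linalg.norm(d),np.linalg.norm(l-r),(L+Rr)/2,(l+r)/2,"yaw",np.degrees(np.arctan2(d[1],d[0]))-90)
bl=P(337,82,.03);br=P(678,34,.03)
print("stripe",P(546,332,.03),"front",P(440,355,.03),P(660,327,.03))
print("rear",bl,br,np.linalg.norm(bl-br))
E
```

```text
tip [0.5842 0.3029 0.003 ] grip [0.4438 0.3334 0.066 ] rampback [0.4632 0.3259 0.03  ] len 0.14364075124177403 yaw -12.247339502632231 -10.73565581561302
keep [0.574  0.1297 0.05  ] [ 0.6132 -0.1121  0.05  ] 0.24491522812422217 0.15716300753349366 [0.5936 0.0088 0.05  ] [0.5946 0.0091 0.05  ] yaw 9.208508240298784
stripe [0.5966 0.01   0.03  ] front [0.579  0.0837 0.03  ] [ 0.6016 -0.0694  0.03  ]
rear [0.7736 0.1614 0.03  ] [ 0.8126 -0.0806  0.03  ] 0.24512297741998054
```

move_arm:
  series:
    - {"x": 217, "y": 834, "z": -40, "twist": -36.5}
    - {"x": 217, "y": 834, "z": -40, "twist": -36.5}
    - {"x": 217, "y": 834, "z": -40, "twist": -36.5}
    - {"x": 217, "y": 834, "z": -40, "twist": -36.5}
    - {"x": 217, "y": 834, "z": -40, "twist": -36.5}
    - {"x": 217, "y": 834, "z": -40, "twist": -36.5}
    - {"x": 217, "y": 834, "z": -40, "twist": -36.5}
    - {"x": 217, "y": 834, "z": -40, "twist": -36.5}
    - {"x": 217, "y": 834, "z": -40, "twist": -36.5}
    - {"x": 217, "y": 834, "z": -40, "twist": -36.5}
    - {"x": 217, "y": 834, "z": -40, "twist": -36.5}
    - {"x": 217, "y": 834, "z": -40, "twist": -36.5}
    - {"x": 217, "y": 834, "z": -40, "twist": -36.5}
    - {"x": 217, "y": 834, "z": -40, "twist": -36.5}
    - {"x": 217, "y": 834, "z": -40, "twist": -36.5}
    - {"x": 217, "y": 834, "z": -40, "twist": -36.5}
    - {"x": 217, "y": 834, "z": -40, "twist": -36.5}
    - {"x": 217, "y": 834, "z": -40, "twist": -36.5}
    - {"x": 217, "y": 834, "z": -40, "twist": -36.5}
    - {"x": 217, "y": 834, "z": -40, "twist": -36.5}
  jaw: 1
  force: 30

```text
time_s: 1.77
position: [0.4362, 0.3057, 0.2638]
eef_rot: [3.124, -0.33, -0.001]
contact_force: [1.0, -0.5, -0.0]
opening: 0.0877
grip_force: 0.0
```

move_arm:
  series:
    - {"x": 0, "y": 0, "z": 0, "twist": 0}
    - {"x": 0, "y": 0, "z": 0, "twist": 0}
    - {"x": 0, "y": 0, "z": 0, "twist": 0}

```text
time_s: 2.02
position: [0.4361, 0.303, 0.2638]
eef_rot: [3.123, -0.331, -0.002]
contact_force: [0.1, -0.2, -1.0]
opening: 0.0882
grip_force: 0.0
```

Run:
```python
from h import *; import cv2
s=monitor.observe(); im=cams.grab_frame("wrist")
print(s["position"],s["eef_rot"],s["qpos"],s["contact_force"]); np.save("T1.npy",wristT(s))
cv2.imwrite("pics/w1.png",im)
```

```text
[0.43612293 0.3030348  0.26376137] [ 3.12337252e+00 -3.30575035e-01 -1.51772410e-03] [ 3.84237073e-01  3.80257259e-01  1.41657323e+00 -2.34914756e-04
  1.34597938e+00  2.16597904e+00] [ 0.13405316 -0.24403741 -0.99787222]
```

View pics/w1.png

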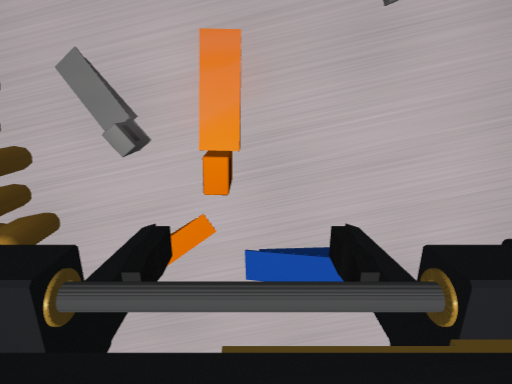

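The grip top is at about (216,173) and the ramp tip at about (220,30). The wedge is square to the gripper, ahead of it and left of centre in the image.

Run:
```python
from h import *
T=np.load("T1.npy"); f=lambda u,v,z:ray("wrist",u,v,z,T)
g=f(216.5,173,.066);t=f(220,30,.003)
print(g,t,np.linalg.norm((t-g)[:2]),np.degrees(np.arctan2(*(t-g)[1::-1])))
M=T@np.linalg.inv(cams.calibration("wrist")["tool_from_camera"]); print(np.degrees(np.arctan2(M[1,0],M[0,0])))
print((g[:2]-M[:2,3])*1000)
```

```text
[0.44985555 0.33341896 0.066     ] [0.58670208 0.30263653 0.003     ] 0.14026592814604066 -12.677177320039052
-12.083308379254563
[13.73261666 30.38416074]
```

move_arm:
  series:
    - {"x": 10, "y": 30, "z": 0, "twist": -0.5}
    - {"x": 10, "y": 30, "z": -40, "twist": -0.5}
    - {"x": 10, "y": 30, "z": -80, "twist": -0.5}
    - {"x": 10, "y": 30, "z": -120, "twist": -0.5}
    - {"x": 10, "y": 30, "z": -150, "twist": -0.5}
    - {"x": 10, "y": 30, "z": -170, "twist": -0.5}
    - {"x": 10, "y": 30, "z": -170, "twist": -0.5}
    - {"x": 10, "y": 30, "z": -170, "twist": -0.5}

```text
time_s: 2.73
position: [0.4467, 0.3323, 0.0945]
eef_rot: [3.122, -0.347, -0.001]
contact_force: [0.5, 0.2, -0.1]
opening: 0.088
grip_force: 0.0
```

move_arm:
  series:
    - {"z": 0}
    - {"z": 0}
    - {"z": 0}
    - {"z": 0}
    - {"z": 0}
    - {"z": 0}
    - {"z": 0}
    - {"z": 0}
  jaw: -1
  force: 40

```text
invalid input
```

move_arm:
  series:
    - {"x": 0, "y": 0, "z": 0, "twist": 0}
    - {"x": 0, "y": 0, "z": 0, "twist": 0}
    - {"x": 0, "y": 0, "z": 0, "twist": 0}
    - {"x": 0, "y": 0, "z": 0, "twist": 0}
    - {"x": 0, "y": 0, "z": 0, "twist": 0}
    - {"x": 0, "y": 0, "z": 0, "twist": 0}
    - {"x": 0, "y": 0, "z": 0, "twist": 0}
    - {"x": 0, "y": 0, "z": 0, "twist": 0}
    - {"x": 0, "y": 0, "z": 0, "twist": 0}
    - {"x": 0, "y": 0, "z": 0, "twist": 0}
  jaw: -1
  force: 40

```text
time_s: 3.57
position: [0.4464, 0.3334, 0.0941]
eef_rot: [-3.123, 0.345, 0.0]
contact_force: [-0.2, 0.6, 0.3]
opening: 0.0257
grip_force: 39.9
```

move_arm:
  series:
    - {"x": 0, "y": 0, "z": 30, "twist": 0}
    - {"x": -25, "y": 0, "z": 60, "twist": 0}
    - {"x": -50, "y": -10, "z": 80, "twist": 4}
    - {"x": -50, "y": -45, "z": 80, "twist": 10}
    - {"x": -50, "y": -80, "z": 80, "twist": 16}
    - {"x": -50, "y": -120, "z": 80, "twist": 21.8}
    - {"x": -50, "y": -160, "z": 80, "twist": 21.8}
    - {"x": -50, "y": -200, "z": 80, "twist": 21.8}
    - {"x": -50, "y": -240, "z": 80, "twist": 21.8}
    - {"x": -50, "y": -280, "z": 80, "twist": 21.8}
    - {"x": -50, "y": -320, "z": 80, "twist": 21.8}
    - {"x": -44, "y": -354, "z": 80, "twist": 21.8}
    - {"x": -44, "y": -354, "z": 60, "twist": 21.8}
    - {"x": -44, "y": -354, "z": 40, "twist": 21.8}
    - {"x": -44, "y": -354, "z": 20, "twist": 21.8}
    - {"x": -44, "y": -354, "z": 20, "twist": 21.8}
    - {"x": -44, "y": -354, "z": 20, "twist": 21.8}

```text
time_s: 4.98
position: [0.402, -0.0205, 0.1139]
eef_rot: [-3.13, -0.252, 0.004]
contact_force: [0.5, 0.2, -3.2]
opening: 0.0258
grip_force: 39.9
```

Run:
```python
from h import *; import cv2
s=monitor.observe(); im=cams.grab_frame("wrist")
print(s["position"],s["eef_rot"],s["contact_force"],s["opening"]); np.save("T2.npy",wristT(s))
cv2.imwrite("pics/w2.png",cv2.resize(im,None,fx=1.5,fy=1.5,interpolation=cv2.INTER_CUBIC))
```

```text
[ 0.4020451  -0.02052776  0.11386171] [-3.13036758 -0.25170999  0.00399672] [ 0.47343229  0.19508281 -3.189766  ] 0.025839507689139604
```

View pics/w2.png

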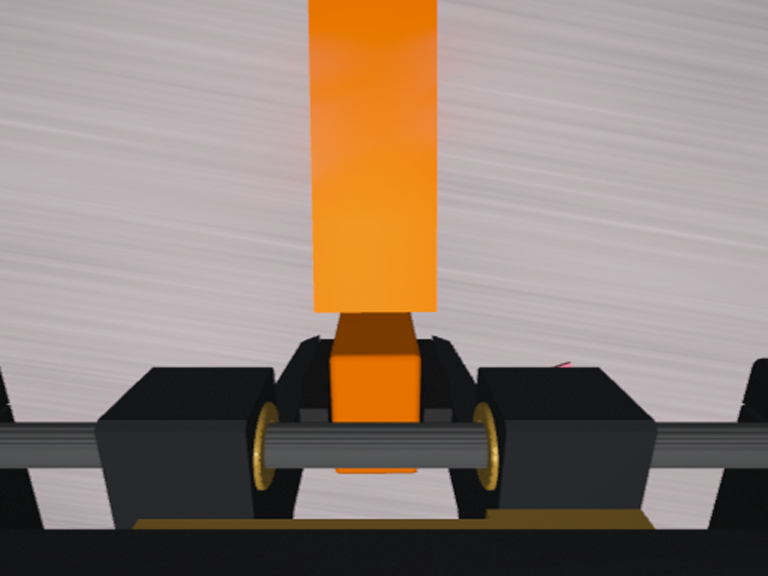

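The wedge is held straight between the fingers, but its tip is out of the wrist view. I'll check tip against stand with the top camera.

Run:
```python
from h import *; import cv2
T=np.load("T2.npy"); a=ray("wrist",(314+437)/3,312/1.5,.05,T); g=ray("wrist",375/1.5,354/1.5,.086,T)
p=np.array([.40205,-.02053]); R2=np.array([.987,.160])
print("rampback ahead of TCP",(a[:2]-p)@R2,"grip front",(g[:2]-p)@R2)
im=cams.grab_frame("top"); cv2.imwrite("pics/t2.png",im)
cv2.imwrite("pics/c2.png",cv2.resize(im[140:260,230:340],None,fx=5,fy=5,interpolation=cv2.INTER_CUBIC))
```

```text
rampback ahead of TCP 0.019925747638671634 grip front 0.021088671927377043
```

View pics/c2.png

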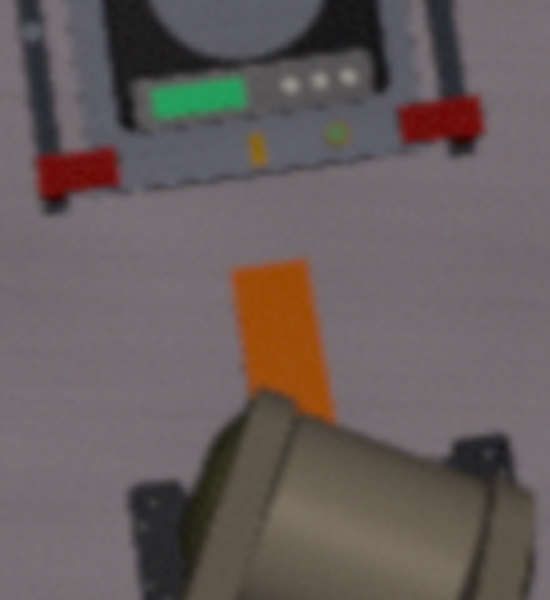

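The tip's middle is at crop (270,265), the stripe at (259,150) with its foot at (260,165), and the keeper outer corners at (40,195) and (484,137).

Run:
```python
from h import *
P=lambda u,v,z:ray("top",230+u/5,140+v/5,z)
t=P(270,265.5,.023);s=P(259.5,165,.03)
L=P(40,198,.05);r=P(484,137,.05);d=L-r
yaw=np.arctan2(d[1],d[0])-np.pi/2
tl=P(233,270,.023)-P(307,261,.023)
print(t,s,(L+r)/2,np.linalg.norm(d),np.degrees(yaw),"wedge yaw",np.degrees(np.arctan2(tl[1],tl[0]))-90)
X=np.array([np.cos(yaw),np.sin(yaw)]);Y=np.array([-X[1],X[0]])
q=(t-s)[:2];print(q@X,q@Y, "axis est tip",np.array([.40205,-.02053])+.145*np.array([np.cos(.1605),np.sin(.1605)]))
```

```text
[0.54101976 0.00188465 0.023     ] [0.59660578 0.00889152 0.03      ] [0.59222593 0.00838668 0.05      ] 0.24557382523898452 8.989920705767389 wedge yaw 8.105487336730846
-0.05599809061509846 0.001765108920103607 axis est tip [0.54518639 0.00264271]
```

move_arm:
  series:
    - {"x": 0, "y": 0, "z": -8, "twist": 0}
    - {"x": 0, "y": 0, "z": -14, "twist": 0}
    - {"x": 0, "y": 0, "z": -18, "twist": 0}
    - {"x": 0, "y": 0, "z": -20, "twist": 0}
    - {"x": 0, "y": 0, "z": -20, "twist": 0}
    - {"x": 0, "y": 0, "z": -20, "twist": 0}

```text
time_s: 5.58
position: [0.4026, -0.0206, 0.0944]
eef_rot: [3.131, 0.252, 0.001]
contact_force: [0.2, 0.6, -2.5]
opening: 0.0255
grip_force: 39.9
```

move_arm:
  series:
    - {"x": 7, "y": 1.1, "z": 0, "twist": 0}
    - {"x": 14, "y": 2.2, "z": 0, "twist": 0}
    - {"x": 21, "y": 3.3, "z": 0, "twist": 0}
    - {"x": 28, "y": 4.5, "z": 0, "twist": 0}
    - {"x": 35, "y": 5.6, "z": 0, "twist": 0}
    - {"x": 42, "y": 6.7, "z": 0, "twist": 0}
    - {"x": 49, "y": 7.8, "z": 0, "twist": 0}
    - {"x": 55, "y": 8.8, "z": 0, "twist": 0}
    - {"x": 60, "y": 9.6, "z": 0, "twist": 0}
    - {"x": 65, "y": 10.4, "z": 0, "twist": 0}
    - {"x": 68, "y": 10.9, "z": 0, "twist": 0}
    - {"x": 68, "y": 10.9, "z": 0, "twist": 0}
    - {"x": 68, "y": 10.9, "z": 0, "twist": 0}

```text
time_s: 6.67
position: [0.4706, -0.0097, 0.0942]
eef_rot: [3.131, 0.252, 0.001]
contact_force: [0.2, -0.2, -1.5]
opening: 0.0256
grip_force: 39.9
```

move_arm:
  series:
    - {"x": 2, "y": 0.3, "z": -0.2, "twist": 0}
    - {"x": 4, "y": 0.6, "z": -0.2, "twist": 0}
    - {"x": 6, "y": 0.95, "z": -0.2, "twist": 0}
    - {"x": 8, "y": 1.3, "z": -0.2, "twist": 0}
    - {"x": 10, "y": 1.6, "z": -0.2, "twist": 0}
    - {"x": 12, "y": 1.9, "z": -0.2, "twist": 0}
    - {"x": 14, "y": 2.2, "z": -0.2, "twist": 0}
    - {"x": 16, "y": 2.55, "z": -0.2, "twist": 0}
    - {"x": 18, "y": 2.9, "z": -0.2, "twist": 0}
    - {"x": 20, "y": 3.2, "z": -0.2, "twist": 0}
    - {"x": 20, "y": 3.2, "z": -0.2, "twist": 0}

```text
time_s: 7.58
position: [0.4895, -0.0064, 0.0941]
eef_rot: [-3.131, -0.252, 0.005]
contact_force: [-8.3, -0.4, 8.4]
opening: 0.0256
grip_force: 39.9
```

move_arm:
  series:
    - {"x": 2, "y": 0.3, "z": 0, "twist": 0}
    - {"x": 4, "y": 0.6, "z": 0, "twist": 0}
    - {"x": 6, "y": 0.95, "z": 0, "twist": 0}
    - {"x": 8, "y": 1.3, "z": 0, "twist": 0}
    - {"x": 10, "y": 1.6, "z": 0, "twist": 0}
    - {"x": 12, "y": 1.9, "z": 0, "twist": 0}
    - {"x": 14, "y": 2.2, "z": 0, "twist": 0}

```text
time_s: 8.17
position: [0.5032, -0.0042, 0.0941]
eef_rot: [-3.131, -0.252, 0.006]
contact_force: [-9.6, -1.6, 8.8]
opening: 0.026
grip_force: 39.9
```

move_arm:
  series:
    - {"x": 2, "y": 0.3, "z": 0.1, "twist": 0}
    - {"x": 4, "y": 0.6, "z": 0.2, "twist": 0}
    - {"x": 6, "y": 0.95, "z": 0.3, "twist": 0}
    - {"x": 8, "y": 1.3, "z": 0.3, "twist": 0}
    - {"x": 10, "y": 1.6, "z": 0.3, "twist": 0}

```text
time_s: 8.58
position: [0.5133, -0.0026, 0.0942]
eef_rot: [-3.131, -0.252, 0.006]
contact_force: [-7.5, -2.0, 4.6]
opening: 0.0259
grip_force: 39.9
```

move_arm:
  series:
    - {"x": 1.5, "y": 0.25, "z": 0, "twist": 0}
    - {"x": 3, "y": 0.5, "z": 0, "twist": 0}
    - {"x": 4.5, "y": 0.7, "z": 0, "twist": 0}
    - {"x": 6, "y": 0.95, "z": 0, "twist": 0}

```text
time_s: 8.92
position: [0.5193, -0.0017, 0.0942]
eef_rot: [-3.131, -0.252, 0.006]
contact_force: [-7.8, -1.4, 3.9]
opening: 0.0256
grip_force: 39.9
```

move_arm:
  series:
    - {"x": 1, "y": 0.15, "z": 0.1, "twist": 0}
    - {"x": 2, "y": 0.3, "z": 0.1, "twist": 0}
    - {"x": 3, "y": 0.5, "z": 0.1, "twist": 0}
    - {"x": 4, "y": 0.65, "z": 0.1, "twist": 0}

```text
time_s: 9.25
position: [0.5233, -0.001, 0.0941]
eef_rot: [-3.131, -0.252, 0.006]
contact_force: [-7.2, -1.0, 4.6]
opening: 0.0256
grip_force: 39.9
```

move_arm:
  series:
    - {"x": 1, "y": 0.15, "z": 0.1, "twist": 0}
    - {"x": 2, "y": 0.3, "z": 0.1, "twist": 0}
    - {"x": 3, "y": 0.5, "z": 0.1, "twist": 0}

```text
time_s: 9.5
position: [0.525, -0.0006, 0.0941]
eef_rot: [-3.131, -0.253, 0.012]
contact_force: [-18.1, -5.3, 11.6]
opening: 0.0256
grip_force: 39.9
```

move_arm:
  series:
    - {"x": 0, "y": 0, "z": 0, "twist": 0}
    - {"x": 0, "y": 0, "z": 0, "twist": 0}
    - {"x": 0, "y": 0, "z": 0, "twist": 0}

```text
time_s: 9.75
position: [0.525, -0.0006, 0.0941]
eef_rot: [-3.131, -0.252, 0.011]
contact_force: [-13.8, -2.8, 8.0]
opening: 0.0257
grip_force: 39.9
```

Run:
```python
from h import *; import cv2
s=monitor.observe(); print(s["position"],s["contact_force"],s["moment"])
im=cams.grab_frame("scene"); old=cv2.imread("pics/scene0.png")
f=lambda i:cv2.resize(i[170:300,220:360],None,fx=2.8,fy=2.8,interpolation=cv2.INTER_CUBIC)
cv2.imwrite("pics/s3.png",np.hstack([f(old),f(im)]))
```

```text
[ 0.52495752 -0.00062714  0.0941198 ] [-13.75950348  -2.77462603   7.98124448] [-0.60508024  1.92792568 -0.05861677]
```

View pics/s3.png

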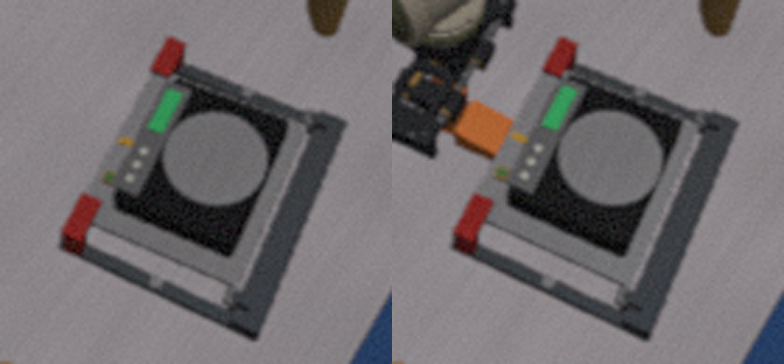

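The scale's front has risen (stripe up about 5 px in the enlargement) and the wedge sits at the stripe. The push now climbs with no travel, so the scale is up against the keepers. I'll add small increments.

move_arm:
  series:
    - {"x": 0.3, "y": 0.05, "z": 0.1, "twist": 0}
    - {"x": 0.3, "y": 0.05, "z": 0.2, "twist": 0}
    - {"x": 0.3, "y": 0.05, "z": 0.2, "twist": 0}

```text
time_s: 10.05
position: [0.525, -0.0007, 0.0942]
eef_rot: [-3.131, -0.252, 0.012]
contact_force: [-14.9, -3.2, 5.0]
opening: 0.0253
grip_force: 39.9
```

move_arm:
  series:
    - {"x": 0.3, "y": 0.05, "z": 0, "twist": 0}
    - {"x": 0.3, "y": 0.05, "z": 0, "twist": 0}
    - {"x": 0.3, "y": 0.05, "z": 0, "twist": 0}

```text
time_s: 10.3
position: [0.5251, -0.0006, 0.0942]
eef_rot: [-3.131, -0.252, 0.013]
contact_force: [-16.6, -4.7, 7.2]
opening: 0.0257
grip_force: 39.9
```

move_arm:
  series:
    - {"x": 0.3, "y": 0.03, "z": 0.1, "twist": 0}
    - {"x": 0.3, "y": 0.03, "z": 0.1, "twist": 0}
    - {"x": 0.3, "y": 0.03, "z": 0.1, "twist": 0}

```text
time_s: 10.55
position: [0.5252, -0.0006, 0.0942]
eef_rot: [-3.131, -0.252, 0.014]
contact_force: [-16.2, -5.1, 6.3]
opening: 0.0261
grip_force: 39.9
```

move_arm:
  series:
    - {"x": 0.2, "y": 0.0, "z": 0, "twist": 0}
    - {"x": 0.2, "y": 0.0, "z": 0, "twist": 0}
    - {"x": 0.2, "y": 0.0, "z": 0, "twist": 0}

```text
time_s: 10.8
position: [0.5252, -0.0006, 0.0941]
eef_rot: [-3.13, -0.253, 0.015]
contact_force: [-17.3, -5.0, 8.2]
opening: 0.0256
grip_force: 40.0
```

move_arm:
  series:
    - {"x": 0.4, "y": 0.0, "z": 0, "twist": 0}
    - {"x": 0.4, "y": 0.0, "z": 0, "twist": 0}
    - {"x": 0.4, "y": 0.0, "z": 0, "twist": 0}

```text
time_s: 11.05
position: [0.5254, -0.0005, 0.0941]
eef_rot: [-3.13, -0.253, 0.016]
contact_force: [-18.9, -5.1, 9.0]
opening: 0.0257
grip_force: 40.0
```

move_arm:
  series:
    - {"x": 0.2, "y": 0.0, "z": 0, "twist": 0}
    - {"x": 0.2, "y": 0.0, "z": 0, "twist": 0}
    - {"x": 0.2, "y": 0.0, "z": 0, "twist": 0}

```text
time_s: 11.3
position: [0.5254, -0.0005, 0.0941]
eef_rot: [-3.13, -0.253, 0.017]
contact_force: [-19.6, -4.4, 8.8]
opening: 0.0255
grip_force: 40.0
```

move_arm:
  series:
    - {"x": 0.4, "y": 0.0, "z": 0, "twist": 0}
    - {"x": 0.4, "y": 0.0, "z": 0, "twist": 0}
    - {"x": 0.4, "y": 0.0, "z": 0, "twist": 0}
    - {"x": 0.4, "y": 0.0, "z": 0, "twist": 0}

```text
time_s: 11.63
position: [0.5256, -0.0005, 0.0941]
eef_rot: [-3.13, -0.253, 0.018]
contact_force: [-21.4, -5.3, 9.4]
opening: 0.0254
grip_force: 40.0
```

Run:
```python
from h import *
s=monitor.observe(); print(s["position"],s["contact_force"],s["contact_force"][:2]@[.987,.158],s["moment"])
```

```text
[ 5.25552096e-01 -4.62619384e-04  9.41182485e-02] [-21.43729633  -5.26874431   9.40575045] -21.99107307819501 [-0.82785682  2.8637211  -0.01265871]
```

move_arm:
  series:
    - {"x": -0.6, "y": -0.1, "z": 0, "twist": 0}
    - {"x": -1.2, "y": -0.2, "z": 0, "twist": 0}
    - {"x": -1.8, "y": -0.3, "z": 0, "twist": 0}
    - {"x": -1.8, "y": -0.3, "z": 0, "twist": 0}

```text
time_s: 11.97
position: [0.5253, -0.0005, 0.0941]
eef_rot: [-3.13, -0.252, 0.011]
contact_force: [-12.2, -0.6, 3.6]
opening: 0.0255
grip_force: 40.0
```

move_arm:
  series:
    - {"x": -0.5, "y": -0.1, "z": 0, "twist": 0}
    - {"x": -0.8, "y": -0.1, "z": 0, "twist": 0}
    - {"x": -0.8, "y": -0.1, "z": 0, "twist": 0}

```text
time_s: 12.22
position: [0.5251, -0.0005, 0.0941]
eef_rot: [-3.13, -0.252, 0.008]
contact_force: [-9.1, 0.8, 0.9]
opening: 0.0255
grip_force: 40.0
```

move_arm:
  series:
    - {"x": 0, "y": 0, "z": 0, "twist": 0}
    - {"x": 0, "y": 0, "z": 0, "twist": 0}
    - {"x": 0, "y": 0, "z": 0, "twist": 0}
    - {"x": 0, "y": 0, "z": 0, "twist": 0}
    - {"x": 0, "y": 0, "z": 0, "twist": 0}
    - {"x": 0, "y": 0, "z": 0, "twist": 0}
  jaw: 0.4

```text
time_s: 12.72
position: [0.5271, -0.001, 0.0948]
eef_rot: [3.131, 0.252, 0.0]
contact_force: [-0.0, 0.1, 0.0]
opening: 0.0614
grip_force: 0.0
```

Released. I'll raise the arm straight up, pull back, and check.

move_arm:
  series:
    - {"x": 0, "y": 0, "z": 15, "twist": 0}
    - {"x": 0, "y": 0, "z": 40, "twist": 0}
    - {"x": 0, "y": 0, "z": 75, "twist": 0}
    - {"x": -10, "y": 0, "z": 110, "twist": 0}
    - {"x": -45, "y": 0, "z": 130, "twist": 0}
    - {"x": -80, "y": 0, "z": 130, "twist": 0}
    - {"x": -80, "y": 0, "z": 130, "twist": 0}
    - {"x": -80, "y": 0, "z": 130, "twist": 0}

```text
time_s: 13.38
position: [0.4459, -0.0008, 0.2254]
eef_rot: [3.131, 0.251, 0.001]
contact_force: [-0.1, -0.2, -0.4]
opening: 0.0616
grip_force: 0.0
```

Run:
```python
from h import *; import cv2
s=monitor.observe(); w=cams.grab_frame("wrist"); t=cams.grab_frame("scene"); old=cv2.imread("pics/s3.png")[:, 392:]
print(s["position"],s["contact_force"])
f=cv2.resize(t[170:300,220:360],None,fx=2.8,fy=2.8,interpolation=cv2.INTER_CUBIC)
cv2.imwrite("pics/f.png",np.hstack([f,cv2.resize(w[:,60:440],(360,364))]))
```

```text
[ 0.44590944 -0.00078684  0.22535612] [-0.13774814 -0.2135869  -0.38557546]
```

View pics/f.png

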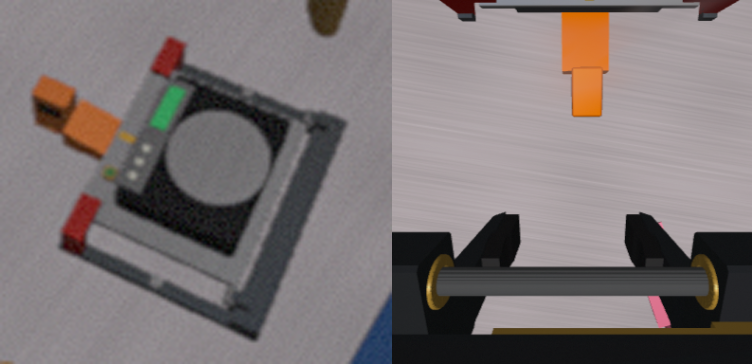

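The stripe is still at its raised position. The wedge is straight in at the middle and the gripper is clear.

```bash
python3 -c "
from cell import ctrl
print(ctrl.hand_in())"
```

```text
the job is handed in; nothing more can be done
None
```

The wedge is in straight at the middle and released, and the job is handed in: I stopped at a peak push of about 22 N, the last picture shows the scale still raised, and the force it bears with after release wasn't measured.

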